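# First in, first out: rotate the sample boxes in the roller lane

## Robot

A 6-joint arm with a two-finger parallel gripper is mounted at the origin on a cart in front of the work surface, level with it; the furniture and walls round the work are solid. World frame = base frame: x ahead of the robot, y to its left, z up, the work surface at z = 0. Lengths are in mm, angles in rad, forces in N, time in s.
With the tool pointing down it reaches from about 250 to 725 mm from the base axis. Payload 4 kg.
Tool frame: the origin (TCP) lies on the centre line of the jaws, within the pads' length; the fingertips stand 17 mm ahead of it and the grasp point (between the pads) lies 2 mm behind it; z points along the fingers, y is the line along which they close (so a half turn about z gives the same grasp; the last joint's range is limited). The gripper opens to 85 mm and grips with 20 to 120 N. Pads are 22 mm wide; open, the fingers measure 114 mm over their backs; the gripper's body (76 mm by 85 mm) begins 54 mm behind the grasp point. The pads swing forward as they close: fully open they stand 13 mm farther back than shut.
Start: joints at [1.183, 0.241, 0.005, 1.335, 0, 1.571], TCP at [189.074, 462.872, 248.306] pointing down, gripper open.
Joint ranges: [-2.72, 2.72], [-1.05, 1.87], [-1.09, 1.28], [-1.99, 2.15], [-1.42, 1.44], [-3.14, 3.14]. Speed limits (rad/s): [2.79, 2.79, 3.14, 3.14, 3.14, 3.14].

## Interface

Orientations are given as a rotation vector (axis times angle).
In Python, from plant import arm, cam gives the robot as it stands (arm), with the cameras (cam).
- The arm moves only by the shell command python3 inch.py 'ROWS' [FORCE]. ROWS is a JSON list of rows, 1 to 20 of them, each of 7 numbers: the opening from 0.0 (shut) to 1.0 (fully open), then dx, dy, dz in mm, then a rotation vector rx, ry, rz in rad; each row is the pose to reach, as a shift and turn from the pose commanded when the command began, along the tool's axes at that moment; what a row does not reach only later rows make up. A row lasts 1/8 s, in which the tool goes at most 62.5 mm and 0.188 rad, less where a joint would pass 70% of its speed; a pose out of reach is approached as far as the arm can. The fingers move at their own pace and stop on an object; FORCE is the grip in N (left out, the last holds). Time passes only in rows, so rows that do not move let the fingers close. It prints the time, the measured TCP pose, the force, the opening and the grip force at its end.
- arm.observe(): the state, without advancing time (a new reading comes with each control period).
- cam.capture(name): name is "scene" or "top"; returns (picture, depth): 480x640x3 uint8, blue, green, red; 480x640 float32, mm along the optical axis (not along the pixel's ray), 0 where there is no reading.
- cam.get_calibration(name): a dict with "K" (3x3 intrinsics, pixels), "cam_to_world" (4x4, takes a point from camera to world coordinates). Camera axes: x right, y up, looking along -z (the intrinsics and any distortion apply to the point x, -y, -z); pixel columns grow to the right and rows downward; lengths in mm; the calibration is good to about 2 mm. A picture is of the moment at which its call begins. get_calibration takes no time and is no camera call.
- arm.job_done(): hands the job in; it is judged then, once.
The state is a dict: "time": time; "qpos": joint angles; "dq": joint speeds; "joint_efforts": joint torques, N m; "eef_pos": TCP position; "tool_rot": TCP orientation; "force": force on the tool from outside, world axes, zero at the start; "torque": the same for the moment, N m; "grip_width": opening from 0.0 (shut) to 1.0 (fully open); "grip_force": force on a finger pad.
Only numpy, scipy, OpenCV 4.12 (cv2) and the standard library are available. Lean on these libraries where they do the work, as an engineer would, in place of code of your own. Each camera call takes 0.05 s, during which the arm holds its last target. There are 200 camera calls.

## Task

The sloping roller lane keeps sample boxes in order of arrival, the oldest at the low end against the stop. First draw the oldest box sideways off the rollers into the sunken pocket beside it so that it drops fully home and the next boxes roll down to the stop, then load the new box of the same kind from the table into the high end of the lane, long side across, so that it runs down and closes up behind the queue. Keep all boxes upright and do not disturb the other things on the table.

Things in the scene. Friction and masses are not known exactly. Their poses are not given: they have to be found in the camera images.
- rack: roller lane of grey sheet and aluminium, fixed, 255 mm long. Origin on the table (z = 0) under the lane's centre line; x across the lane (pocket on the -x side, towards the robot), y from low end to high end, z up. The bed rises 9 deg (0.157 rad) towards +y: a point S up the slope from the stop and Z off the rollers has rack y = -0.120+0.988S-0.156Z, rack z = 0.055+0.156S+0.988Z
- stop (a point): foot of the end stop on the lane's centre line, level with the roller tops (S = 0). The stop is a plate standing 24 mm above the rollers, across lane and pocket from rack x = +0.046 to -0.139. 14 free-turning plastic rollers, 80 mm long, make the bed
- guides (a point): point on the roller tops, centre line, S = 66 mm, where the two sheet guides begin; they run to the open high end, 85 mm apart inside, 24 mm high above the rollers, top edges bent outwards as a lead-in (31 mm high). From S = 0 to 66 mm neither side has a guide (only side channels 1 mm below the roller tops), so the front box can be reached behind its far (+x) side and drawn to -x
- pocket (a point): centre of the sunken pocket's floor, beside the first place of the lane. It slopes like the lane, floor 7 mm below the roller tops; from rack x = -0.052 (edge of the ledge next to the rollers) to -0.136 (near wall, 22 mm above the roller tops), S = 0 to 66 mm. A box drawn over the ledge until it meets the near wall drops in, and is home when its whole underside is on the floor
- load (a point): point on the roller tops, centre line, S = 205 mm: a box can be set down with its middle here with room for fingers before and behind it, once the queue has moved down. A released box rolls down by itself, up to about 0.3 m/s, until it meets the queue (or a finger standing in its way)
- box_oldest: pale card box with lift-off lid, 60 x 80 x 32 mm over the lid (base 56 x 76; lid skirt covers the upper 16 mm), 0.12 to 0.26 kg. Origin: centre of underside; x along the 60 mm side, y along the 80 mm side. First in the lane, against the stop, 80 mm side across, tilted with the slope (its x points up the slope)
- box_second: same kind of box, second in the lane, touching the first; same axes
- box_third: same kind of box, third in the lane, touching the second; same axes
- box_new: the new box, same kind (60 x 80 x 32 mm), on the table to the left of the lane's high end, its x axis turned up to 1 rad either way from straight ahead of the robot; same axes
- box_square: bystander: square card box 64 x 64 x 30 mm on the table behind the lane; not of this stock
- loupe: bystander: black eyepiece loupe, 37 mm across and high, on the table to the right
- vial_amber: bystander: amber glass vial with a black cap, 36 mm across, 78 mm high, on the table to the right

How it is judged:
By the outcome, as a careful person would: the job done as asked, in the order asked, and still so for the second after the job is handed in, with the robot touching nothing.
It also fails if it takes over 54 s, if anything falls off the work surface, if the arm or the gripper's body presses on something with over 40 N, if the wrist force passes 120 N, or if a joint passes its speed limit or range.

## Working session

There is one attempt and no reset: what is moved stays moved. The work goes in short steps, Python scripts to look and compute and a shell command to move; the robot and the scene stay as the last step left them, time stands still between calls to the robot, and variables do not carry over. Pictures are saved under pics/ and viewed, at most 10 in all, crops included, and the job is handed in when it is done.

```bash
ls; mkdir -p pics; python3 - <<'E'
from plant import arm, cam
import cv2,numpy as np
s=arm.observe();print({k:np.round(v,3) for k,v in s.items()})
for n in("scene","top"):
    p,d=cam.capture(n);cv2.imwrite(f"pics/{n}0.png",p);np.savez(f"/tmp/{n}0.npz",p=p,d=d)
    c=cam.get_calibration(n);print(n,c,(d>0).mean())
E
```

```text
inch.py
pics
plant.py
{'time': np.float64(0.0), 'qpos': array([1.183, 0.241, 0.004, 1.335, 0.   , 1.571]), 'dq': array([ 0.001,  0.   ,  0.001, -0.002,  0.   , -0.   ]), 'joint_efforts': array([ 0.0000e+00, -3.7232e+01,  2.5241e+01,  1.7000e-02,  0.0000e+00,
       -0.0000e+00]), 'eef_pos': array([188.851, 462.327, 247.428]), 'tool_rot': array([-6.050e-01, -3.082e+00,  3.000e-03]), 'force': array([-0.257,  0.027, -0.075]), 'torque': array([-0.017,  0.053, -0.002]), 'grip_force': np.float64(0.0), 'grip_width': np.float64(0.994)}
scene {'K': array([[479.45040573,   0.        , 316.60238109],
       [  0.        , 479.45040573, 242.70587892],
       [  0.        ,   0.        ,   1.        ]]), 'cam_to_world': array([[ 6.73364461e-01,  3.26014619e-01, -6.63547113e-01,
        -2.80101924e+02],
       [-7.39310550e-01,  2.96372658e-01, -6.04634732e-01,
        -7.56396828e+02],
       [-4.62539719e-04,  8.97706921e-01,  4.40592862e-01,
         6.23316570e+02],
       [ 0.00000000e+00,  0.00000000e+00,  0.00000000e+00,
         1.00000000e+00]])} 0.9729752604166667
top {'K': array([[577.33575517,   0.        , 320.07053942],
       [  0.        , 577.33575517, 233.27076222],
       [  0.        ,   0.        ,   1.        ]]), 'cam_to_world': array([[ 2.58807650e-02,  9.95173621e-01, -9.46554267e-02,
         4.21073160e+02],
       [-9.99663154e-01,  2.59481993e-02, -5.18551625e-04,
        -2.62794517e+01],
       [ 1.94008898e-03,  9.46369630e-02,  9.95509960e-01,
         1.40571307e+03],
       [ 0.00000000e+00,  0.00000000e+00,  0.00000000e+00,
         1.00000000e+00]])} 0.9958561197916667
```

View pics/scene0.png

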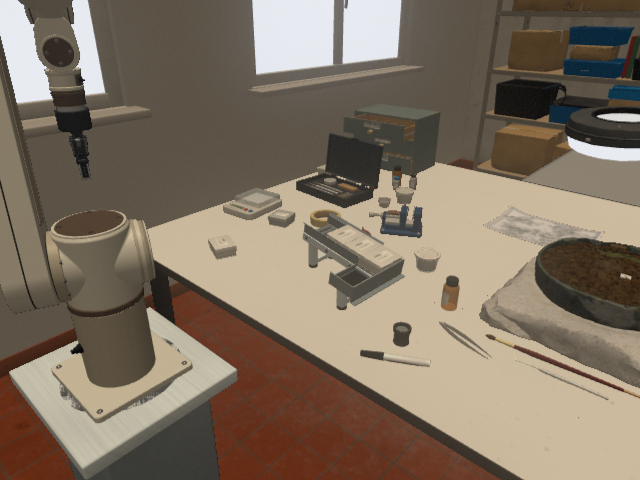

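View pics/top0.png

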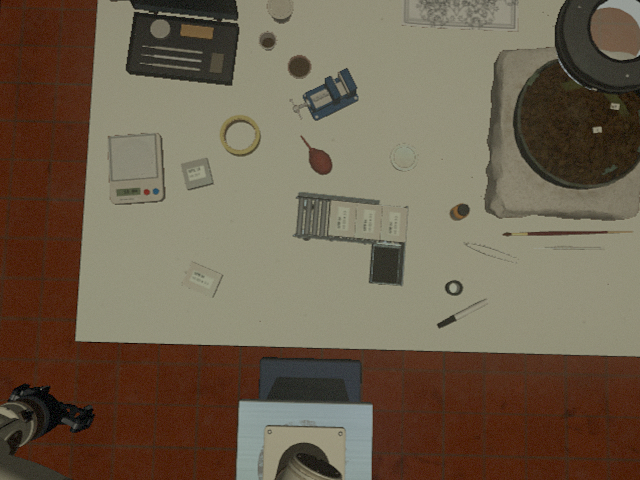

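The scene view shows the rack at about (350,255), and the new box at (222,245). In the top view the lane spans (295–408, 193–243) with its low end on the right, and the pocket is at (387,264). The queue is at (343/368/394, 220), the new box at (203,279), the square box at (197,173), the loupe at (453,288) and the vial at (460,211). Next I measure with rays and depth.

```bash
cat > h.py <<'E'
import numpy as np,cv2
from plant import arm, cam
def world(n,u,v,d):   # pixel + depth -> world
    c=cam.get_calibration(n);K=c["K"];M=c["cam_to_world"]
    u,v,d=map(lambda a:np.asarray(a,float),(u,v,d))
    P=np.stack([(u-K[0,2])/K[0,0]*d,-(v-K[1,2])/K[1,1]*d,-d,np.ones_like(d)],-1)
    return (P@M.T)[...,:3]
def ray(n,u,v,z):     # pixel -> world on plane z
    a=world(n,u,v,np.array(1.)*np.ones(np.shape(u)));o=cam.get_calibration(n)["cam_to_world"][:3,3]
    r=a-o;return o+r*((z-o[2])/r[...,2])[...,None]
def cloud(n,d):
    v,u=np.mgrid[:480,:640];return world(n,u,v,d)
E
python3 - <<'E'
from h import *
f=np.load("/tmp/top0.npz");p,d=f["p"],f["d"];W=cloud("top",d)
print("table z",[W[r,c].round(1) for r,c in((300,350),(250,450),(250,250),(170,260))])
np.set_printoptions(linewidth=250,suppress=True)
print("z lane rows 188..290/4, cols 290..412/5");print(W[188:292:4,290:415:5,2].round(0).astype(int))
print("new");print(W[258:302:3,180:230:3,2].round(0).astype(int))
hsv=cv2.cvtColor(p,cv2.COLOR_BGR2HSV)
for q in((343,235),(394,235),(330,237),(300,220),(195,285),(250,300),(387,264)):print(q,hsv[q[1],q[0]])
a=cv2.resize(p[180:300,170:420],None,fx=3,fy=3,interpolation=cv2.INTER_CUBIC);cv2.imwrite("pics/c1.png",a)
s=np.load("/tmp/scene0.npz")["p"];b=cv2.resize(s[205:315,200:410],None,fx=3.5,fy=3.5,interpolation=cv2.INTER_CUBIC);cv2.imwrite("pics/c2.png",b)
E
```

```text
table z [array([ 394.6, -101.8,    5.4]), array([ 522.4, -344.7,   -4.9]), array([509.1, 143.7,   3.9]), array([706.9, 126.4,   4.7])]
z lane rows 188..290/4, cols 290..412/5
[[   0   -4    4   -6   -2    2   -2   -2    1   -2    1   -1   -4   -1   -6   -3   -4    2    4   -4   -1    1   -3    3 1406]
 [  -3    0  125    2   -1    1    0    2    1   -3    0   -1   -3    2    5    1    0    0    8   -3    2    2    5    0    0]
 [  -3   -2  117  115  112  118  113  113  111  109  110    4   -1   -2    1   -1   -3    3   -2   11    3    3    1   -3   -1]
 [   1    0   92   74   91   68   76   87   94   99  104  104  103  100  100  105  101   99    0    1 1406   -1    0   -2   -2]
 [  -6    1   96   71   89   89    1   88  103  109  110  111  114  103  105  107   97   83    5   -3    3   -1   -1   -1    1]
 [   2    0   95   36   92   83    1   83  104  116  114  107  104  107  106   99   97  103   99  100   94   93   93   88   -1]
 [   1    2   92   -1   90   87    5   89  112  117  111  108  110  102  101  100  102  101   99   94   94   90   93   91    2]
 [   1   -1   89    8   89   
[... 2942 characters left out ...]
  36  28  38  32  33   2   2   2]
 [ -4  29  32  38  36  30  32  31  37  33  29  31  32  29   1   2  -5]
 [  3  28  28  33  33  35  36  38  32  35  34  34  34   0  -3  -5   3]
 [ -1   0  -7  -5  33  33  37  32  37  30  31  35  26   6  -5   4   0]
 [  4   1   3   2  -4  -1  33  33  35  37  32  36   0  -4  -6  -5  -3]
 [  1   2   1   1   0   2  -2  -3  31  34  32  35   1  -4  -6   2   3]
 [ -1  -2   2   1  -1   1   3   1   0   5  -2  20   5  -2  -6  -5   8]
 [ -1   3  -2   1  -2   4   0  -4   2  -3  -5  -2  -2  -2   5  -4   0]]
(343, 235) [ 24  45 143]
(394, 235) [ 29  43 149]
(330, 237) [44 28 99]
(300, 220) [ 35  32 104]
(195, 285) [ 24  44 146]
(250, 300) [ 26  40 148]
(387, 264) [25 58 48]
```

View pics/c1.png

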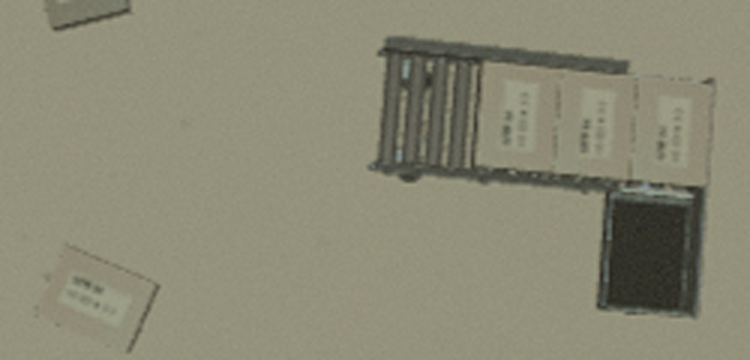

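View pics/c2.png

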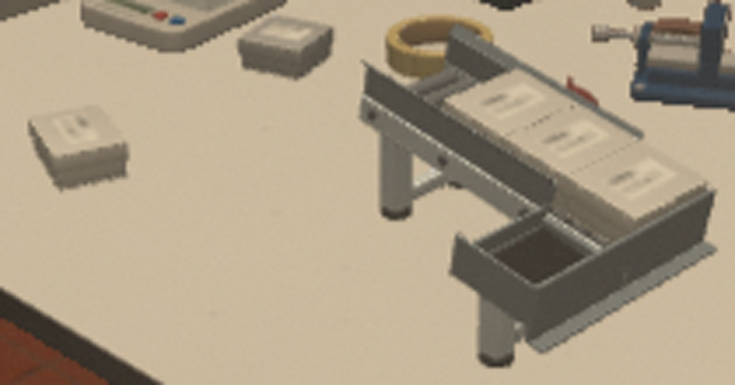

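The c1 crop shows the three boxes with seams at c1 x≈557 and 632 and their end at 712, the pocket at about (652,252), and the new box at about (97,300). The c2 crop confirms the stop plate, the pocket with its walls, and the open front place. Now I compute numeric poses.

```bash
cat >> h.py <<'E'
def rect(P):
    (c,s,a)=cv2.minAreaRect(P[:,:2].astype(np.float32));return np.round(c,1),np.round(s,1),round(a,2)
def biggest(m):
    n,l,st,_=cv2.connectedComponentsWithStats(m.astype(np.uint8),connectivity=4);k=1+st[1:,4].argmax();return l==k
E
python3 - <<'E'
from h import *
f=np.load("/tmp/top0.npz");p,d=f["p"],f["d"];W=cloud("top",d)
d2=cv2.medianBlur(d,5);Wm=cloud("top",d2);V=cv2.cvtColor(p,cv2.COLOR_BGR2HSV)[...,2]
v,u=np.mgrid[:480,:640]
reg=lambda a,b,c,e:(u>a)&(u<b)&(v>c)&(v<e)
# new box: height mask, corners cast to z=32
m=biggest((Wm[...,2]>16)&reg(170,240,250,310));c,_=cv2.findContours(m.astype(np.uint8),0,2)
r=cv2.minAreaRect(c[0]);q=cv2.boxPoints(r);Q=ray("top",q[:,0],q[:,1],32.);print("new px",r,"\n",Q.round(1),Q.mean(0).round(1),np.linalg.norm(Q-np.roll(Q,1,0),axis=1).round(1))
m=biggest((Wm[...,2]>16)&reg(170,220,150,195));c,_=cv2.findContours(m.astype(np.uint8),0,2);print("square",rect(ray("top",c[0][:,0,0],c[0][:,0,1],30.)))
# queue tops
m=biggest((Wm[...,2]>78)&(V>122)&reg(325,412,195,250));P=Wm[m]
A=np.c_[P[:,:2],np.ones(len(P))];k=np.linalg.lstsq(A,P[:,2],rcond=None)[0];res=P[:,2]-A@k
print("queue plane",k.round(4),"slope",np.hypot(*k[:2]),"uphill dir",np.degrees(np.arctan2(k[1],k[0])),res.std(),m.sum())
o=cam.get_calibration("top")["cam_to_world"][:3,3]
def onplane(u,v):
    r=world("top",u,v,np.ones(np.shape(u)))-o; t=(k[2]+k[0]*o[0]+k[1]*o[1]-o[2])/(r[...,2]-k[0]*r[...,0]-k[1]*r[...,1]); return o+r*t[...,None]
c,_=cv2.findContours(m.astype(np.uint8),0,1);c=c[0][:,0].astype(float)
Q=onplane(c[:,0],c[:,1]);print("queue rect",rect(Q))
b=cv2.boxPoints(cv2.minAreaRect(Q[:,:2].astype(np.float32)));print(b.round(1))
# whole rack outer
m=biggest((Wm[...,2]>35)&reg(285,415,185,292));P=Wm[m];print("rack all",rect(P))
g=(Wm[...,2]>98)&reg(285,380,188,212)&(V<118);G=Wm[g];vx=cv2.fitLine(G[:,:2].astype(np.float32),cv2.DIST_HUBER,0,.01,.01).ravel();print("far guide",vx.round(3),np.degrees(np.arctan2(vx[1],vx[0])))
g=(Wm[...,2]<66)&(Wm[...,2]>40)&(V<75)&reg(365,408,240,288);print("pocket floor",rect(Wm[biggest(g)]),np.median(Wm[biggest(g)][:,2]))
# fingertips in scene
f=np.load("/tmp/scene0.npz");W=cloud("scene",f["d"]);w=W[140:190,55:110].reshape(-1,3)
w=w[(np.linalg.norm(w[:,:2]-[189,463],axis=1)<90)&(w[:,2]>200)];print("tip z",np.sort(w[:,2])[:12].round(1),len(w))
E
```

```text
new px ((202.29331970214844, 279.4753723144531), (34.25057601928711, 25.438730239868164), 23.498565673828125) 
 [[421.7 299.4  32. ]
 [477.5 278.   32. ]
 [447.1 202.   32. ]
 [391.5 223.7  32. ]] [434.5 250.8  32. ] [81.6 59.8 81.9 59.7]
square (array([689.3, 275.4]), array([66.9, 66.1]), 15.85)
queue plane [1.01000e-02 1.56900e-01 1.16574e+02] slope 0.15723431894529172 uphill dir 86.3184958311296 1.1777229000246026 2613
queue rect (array([ 577. , -135.5]), array([179.1,  81.3]), 86.87)
[[ 531.5 -222.7]
 [ 612.7 -227.1]
 [ 622.4  -48.3]
 [ 541.3  -43.8]]
rack all (array([534.7, -94.9]), array([260.2, 191.4]), 86.96)
far guide [ 5.00000e-02  9.99000e-01  6.26316e+02 -4.67980e+01] 87.13089
pocket floor (array([ 484.7, -181.3]), array([71.6, 94. ]), 89.39) 54.5727474565374
tip z [246.1 246.3 246.7 247.1 247.2 247.2 247.6 247.6 248.1 248.3 248.8 248.9] 518
```

Poses check out: the queue measures 179×81 against 178×80, slope 0.157, top height 101.1 against 100.7, and the new box 81.7×59.8. The open fingertips are close to the TCP, so the 17 mm figure is for shut fingers. Next I work out the approach behind the oldest box.

```bash
cat >> h.py <<'E'
from scipy.spatial.transform import Rotation as Ro
O=np.array([578.9,-99.4,0.]);YAW=np.radians(-3.05);Rr=Ro.from_euler("z",YAW)
def rack(x,S,Z):return O+Rr.apply([x,-120+.988*S-.156*Z,55+.156*S+.988*Z])
def inrack(w):
    x,y,z=Rr.inv().apply(np.asarray(w)-O);y+=120;z-=55;return np.round([x,.988*y+.156*z,-.156*y+.988*z],1)
LANE=Rr*Ro.from_euler("x",np.radians(9))*Ro.from_matrix(np.array([[-1,0,0],[0,1,0],[0,0,-1.]]))
def down(h):return Ro.from_euler("z",h-np.pi/2)*Ro.from_matrix(np.array([[-1,0,0],[0,1,0],[0,0,-1.]]))
def to(p,R):
    s=arm.observe();R0=Ro.from_rotvec(s["tool_rot"])
    print("d",R0.inv().apply(np.asarray(p)-s["eef_pos"]).round(1),"r",(R0.inv()*R).as_rotvec().round(3),"|F|",np.round(s["force"],1),"rackpose",inrack(s["eef_pos"]),"q",s["qpos"].round(2))
E
python3 - <<'E'
from h import *
print(rack(63,34,112),rack(63,34,22));to(rack(63,34,112),LANE)
E
```

```text
[ 636.2835742 -206.4849187  170.96     ] [ 637.03060616 -192.4648066    82.04      ]
d [-667.1 -449.9   77.4] r [-0.157  0.026 -0.334] |F| [ 0.1 -0.6  0.6] rackpose [-419.4  682.3   87.2] q [1.18 0.24 0.   1.34 0.   1.57]
```

```bash
python3 inch.py '[[0.2,-300,-200,0,0,0,-0.15],[0.2,-300,-200,0,0,0,-0.15],[0.2,-300,-200,0,0,0,-0.15],[0.2,-300,-200,0,0,0,-0.15],[0.2,-300,-200,0,0,0,-0.15],[0.2,-300,-200,0,0,0,-0.15],[0.2,-667,-450,40,-0.157,0.026,-0.334],[0.2,-667,-450,40,-0.157,0.026,-0.334],[0.2,-667,-450,40,-0.157,0.026,-0.334],[0.2,-667,-450,40,-0.157,0.026,-0.334],[0.2,-667,-450,40,-0.157,0.026,-0.334],[0.2,-667,-450,40,-0.157,0.026,-0.334],[0.2,-667,-450,40,-0.157,0.026,-0.334],[0.2,-667,-450,77,-0.157,0.026,-0.334],[0.2,-667,-450,77,-0.157,0.026,-0.334],[0.2,-667,-450,77,-0.157,0.026,-0.334],[0.2,-667,-450,77,-0.157,0.026,-0.334]]' 40; python3 -c "
from h import *
to(rack(63,34,22),LANE)"
```

```text
time: 2.22
eef_pos: [636.8, -204.9, 173.6]
tool_rot: [0.08, 3.124, 0.247]
force: [0.5, -0.3, 0.3]
grip_width: 0.203
grip_force: 0.0
d [ 0.7 -2.1 92.4] r [0.001 0.003 0.002] |F| [ 0.5 -0.3  0.3] rackpose [ 63.4  36.  114.4] q [-0.38  0.66  0.45  1.41  0.15 -0.33]
```

```bash
python3 inch.py '[[0.2,0,-1,40,0,0,0],[0.2,1,-2,70,0,0,0],[0.2,1,-2,85,0,0,0],[0.2,1,-2,92,0,0,0],[0.2,1,-2,92,0,0,0]]'; python3 -c "
from h import *
p,d=cam.capture('scene');cv2.imwrite('pics/s1.png',cv2.resize(p[150:320,250:450],None,fx=3.5,fy=3.5,interpolation=cv2.INTER_CUBIC))
to(rack(63,34,22),LANE);to(rack(-43,34,22),LANE)"
```

```text
time: 2.85
eef_pos: [636.6, -193.3, 81.1]
tool_rot: [0.082, 3.125, 0.247]
force: [-0.4, 0.3, 0.6]
grip_width: 0.2
grip_force: 0.0
d [-0.1  1.2 -0.4] r [0.001 0.003 0.001] |F| [-0.3 -0.1  0.6] rackpose [62.9 32.8 21.7] q [-0.36  0.71  0.29  1.2   0.15 -0.31]
d [105.9   1.2  -0.6] r [0.001 0.003 0.001] |F| [-0.3 -0.1  0.6] rackpose [62.9 32.8 21.7] q [-0.36  0.71  0.29  1.2   0.15 -0.31]
```

View pics/s1.png

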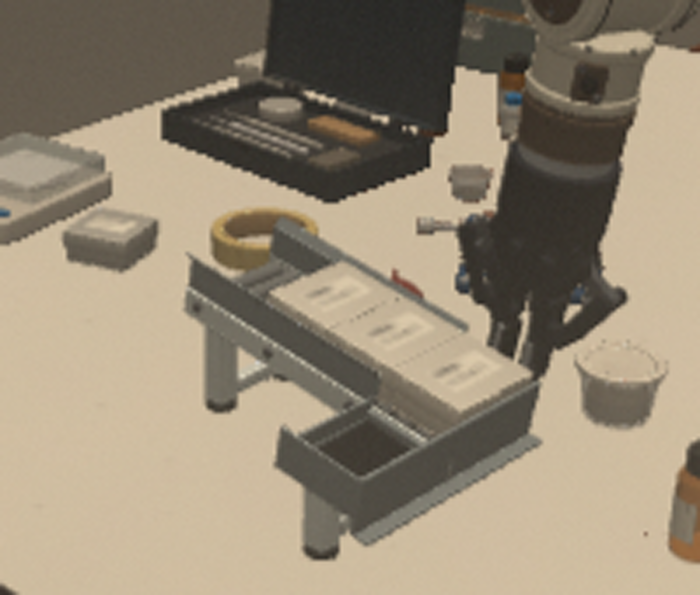

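The two fingertips (505,350) and (545,370) stand behind the oldest box's far side, clear of the stop and guide. Now I draw it slowly.

```bash
python3 inch.py '[[0.2,8,1,0,0,0,0],[0.2,14,1,0,0,0,0],[0.2,20,1,0,0,0,0],[0.2,26,1,0,0,0,0],[0.2,33,1,0,0,0,0],[0.2,40,1,0,0,0,0],[0.2,47,1,0,0,0,0],[0.2,54,1,0,0,0,0],[0.2,61,1,0,0,0,0],[0.2,68,1,0,0,0,0],[0.2,75,1,0,0,0,0],[0.2,82,1,0,0,0,0],[0.2,88,1,0,0,0,0],[0.2,94,1,0,0,0,0]]'; python3 -c "
from h import *
p,d=cam.capture('scene');cv2.imwrite('pics/s2.png',cv2.resize(p[190:320,270:430],None,fx=4,fy=4,interpolation=cv2.INTER_CUBIC))
to(rack(-45,34,22),LANE)"
```

```text
time: 4.65
eef_pos: [540.2, -187.0, 79.1]
tool_rot: [0.084, 3.13, 0.25]
force: [0.9, 0.5, -1.2]
grip_width: 0.198
grip_force: 0.5
d [10.1  0.1 -3. ] r [ 0.002 -0.005 -0.001] |F| [ 0.3 -0.6 -0.2] rackpose [-34.9  33.9  18.9] q [-0.41  0.54 -0.01  1.08  0.15 -0.36]
```

View pics/s2.png

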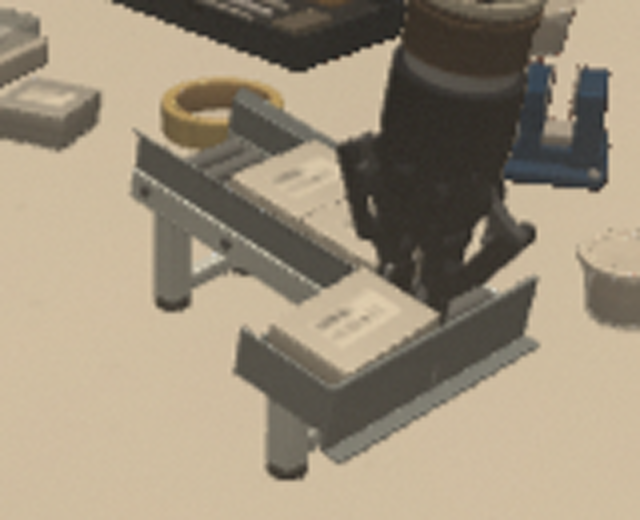

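The box is over the pocket, square, and about a centimetre from the near wall (left edge at about (270,330)). The queue is held by the finger. I go on in small steps, watching the force.

```bash
python3 inch.py '[[0.2,3,0,-3,0,0,0],[0.2,6,0,-3,0,0,0],[0.2,8,0,-3,0,0,0],[0.2,10,0,-3,0,0,0],[0.2,10,0,-3,0,0,0]]'; python3 -c "
from h import *
p,d=cam.capture('scene');cv2.imwrite('pics/s3.png',cv2.resize(p[190:320,270:430],None,fx=4,fy=4,interpolation=cv2.INTER_CUBIC))
to(rack(-45,34,22),LANE)
p,d=cam.capture('top');W=cloud('top',cv2.medianBlur(d,5));w=W[240:288,366:410].reshape(-1,3)
r=np.array([inrack(a) for a in w]);g=(r[:,0]<-62)&(r[:,0]>-130)&(r[:,1]>6)&(r[:,1]<56);r=r[g]
print(len(r),[ (a,np.median(r[(r[:,0]>a)&(r[:,0]<=a+17),2]).round(1)) for a in (-130,-113,-96,-79)])
"
```

```text
time: 5.32
eef_pos: [531.9, -187.3, 83.2]
tool_rot: [0.083, 3.127, 0.248]
force: [0.4, -0.1, -0.5]
grip_width: 0.203
grip_force: 0.6
d [2.8 0.2 1.2] r [ 0.001 -0.     0.   ] |F| [-0.5  0.4 -0.2] rackpose [-42.2  33.8  23.2] q [-0.41  0.53 -0.03  1.07  0.15 -0.36]
628 [(-130, np.float64(26.5)), (-113, np.float64(29.6)), (-96, np.float64(31.7)), (-79, np.float64(35.1))]
```

```bash
cat > chk.py <<'E'
from h import *
to(rack(-45,34,22),LANE)
p,d=cam.capture('top');W=cloud('top',cv2.medianBlur(d,5));w=W[240:288,366:410].reshape(-1,3)
r=np.array([inrack(a) for a in w]);g=(r[:,0]<-62)&(r[:,0]>-130)&(r[:,1]>6)&(r[:,1]<56);r=r[g]
print(len(r),[ (a,np.median(r[(r[:,0]>a)&(r[:,0]<=a+17),2]).round(1)) for a in (-130,-113,-96,-79)])
E
python3 inch.py '[[0.2,2,0,0,0,0,0],[0.2,3,0,0,0,0,0],[0.2,4,0,0,0,0,0],[0.2,5,0,0,0,0,0],[0.2,5,0,0,0,0,0]]'; python3 chk.py
```

```text
time: 6.05
eef_pos: [528.6, -187.2, 83.6]
tool_rot: [0.082, 3.123, 0.247]
force: [5.3, 0.8, -1.6]
grip_width: 0.198
grip_force: 2.9
d [-0.5  0.2  1.6] r [0.001 0.003 0.001] |F| [ 5.3  0.8 -1.6] rackpose [-45.5  33.8  23.6] q [-0.42  0.52 -0.04  1.06  0.15 -0.37]
629 [(-130, np.float64(27.3)), (-113, np.float64(30.5)), (-96, np.float64(32.3)), (-79, np.float64(35.4))]
```

Against the wall at 5 N but the rear is still up, so the finger is probably wedging it. I back off slightly and check whether it drops.

```bash
python3 inch.py '[[0.2,-2,0,0,0,0,0],[0.2,-5,0,0,0,0,0],[0.2,-5,0,0,0,0,0]]'; python3 chk.py; python3 -c "
from h import *
p,d=cam.capture('scene');cv2.imwrite('pics/s4.png',cv2.resize(p[190:320,270:430],None,fx=4,fy=4,interpolation=cv2.INTER_CUBIC))"
```

```text
time: 6.48
eef_pos: [531.9, -187.3, 82.9]
tool_rot: [0.083, 3.127, 0.248]
force: [0.6, -0.1, -1.4]
grip_width: 0.199
grip_force: 0.4
d [2.7 0.3 0.9] r [ 0.001 -0.001 -0.   ] |F| [ 0.6 -0.1 -1.4] rackpose [-42.3  33.7  22.9] q [-0.41  0.53 -0.03  1.07  0.15 -0.36]
638 [(-130, np.float64(25.9)), (-113, np.float64(26.1)), (-96, np.float64(26.1)), (-79, np.float64(26.3))]
```

View pics/s4.png

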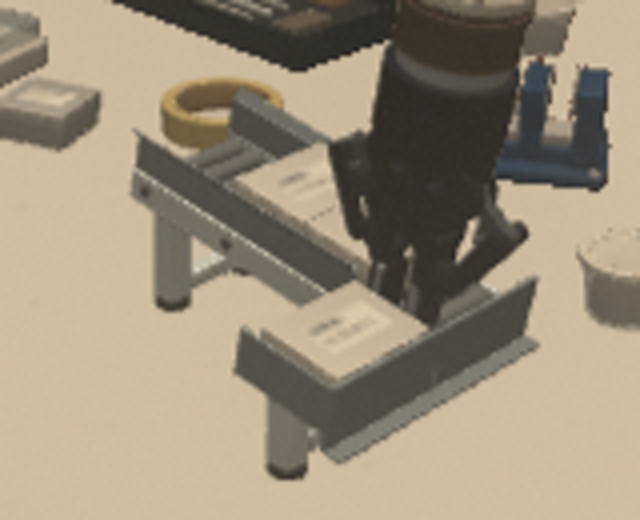

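It dropped flat: top Z is 26 everywhere, against 25 expected. I ease the finger off the home box, then lift it straight out so the queue rolls down.

```bash
python3 inch.py '[[0.2,-10,0,0,0,0,0],[0.2,-20,0,0,0,0,0],[0.2,-30,0,0,0,0,0],[0.2,-30,0,-8,0,0,0],[0.2,-30,0,-18,0,0,0],[0.2,-30,0,-28,0,0,0],[0.2,-30,0,-45,0,0,0],[0.2,-30,0,-100,0,0,0],[0.2,-30,0,-130,0,0,0],[0.8,-30,0,-130,0,0,0]]'; python3 chk.py; python3 -c "
from h import *
to([434.5,250.8,120],down(np.arctan2(55.8,-21.4)-np.pi/2))
print('box x-axis heading',np.arctan2(-21.4,55.8))"
```

```text
time: 7.82
eef_pos: [562.6, -210.6, 215.8]
tool_rot: [0.083, 3.119, 0.243]
force: [0.3, -0.6, 0.6]
grip_width: 0.395
grip_force: 0.0
d [ 35.7   1.1 135.3] r [-0.001  0.008  0.001] |F| [ 0.3 -0.6  0.6] rackpose [-10.4  33.1 157.6] q [-0.43  0.49  0.28  1.41  0.15 -0.38]
631 [(-130, np.float64(25.5)), (-113, np.float64(25.8)), (-96, np.float64(25.8)), (-79, np.float64(25.9))]
d [152.  433.1 162.7] r [ 0.142 -0.087  1.149] |F| [-0.6  0.7 -0.4] rackpose [-11.4  33.3 155.3] q [-0.43  0.5   0.28  1.41  0.15 -0.38]
box x-axis heading -0.36621275770854994
```

```bash
python3 -c "
from h import *
to([434.5,250.8,90],down(2.775))"
```

```text
d [152.1 428.4 192.3] r [ 0.133  0.102 -1.255] |F| [-0.6  0.7 -0.4] rackpose [-11.4  33.3 155.3] q [-0.43  0.5   0.28  1.41  0.15 -0.38]
```

```bash
python3 inch.py '[[1,152,428,110,0.1,0.08,-0.9],[1,152,428,110,0.1,0.08,-0.9],[1,152,428,110,0.1,0.08,-0.9],[1,152,428,110,0.1,0.08,-0.9],[1,152,428,110,0.1,0.08,-0.9],[1,152,428,110,0.133,0.102,-1.255],[1,152,428,110,0.133,0.102,-1.255],[1,152,428,150,0.133,0.102,-1.255],[1,152,428,192,0.133,0.102,-1.255],[1,152,428,192,0.133,0.102,-1.255],[1,152,428,192,0.133,0.102,-1.255]]' 40; python3 -c "
from h import *
to([434.5,250.8,14],down(2.775))
p,d=cam.capture('top');np.savez('/tmp/top2.npz',p=p,d=d)
cv2.imwrite('pics/t2.png',cv2.resize(p[180:310,170:420],None,fx=3,fy=3,interpolation=cv2.INTER_CUBIC))"
```

```text
time: 9.25
eef_pos: [433.4, 250.6, 89.9]
tool_rot: [1.778, -2.587, -0.005]
force: [0.6, 0.5, 0.4]
grip_width: 0.997
grip_force: 0.0
d [-0.6 -1.2 75.9] r [0.004 0.    0.   ] |F| [0.6 0.5 0.4] rackpose [-163.9  461.6  -37.5] q [ 0.52  0.37 -0.25  0.95  0.   -0.68]
```

View pics/t2.png

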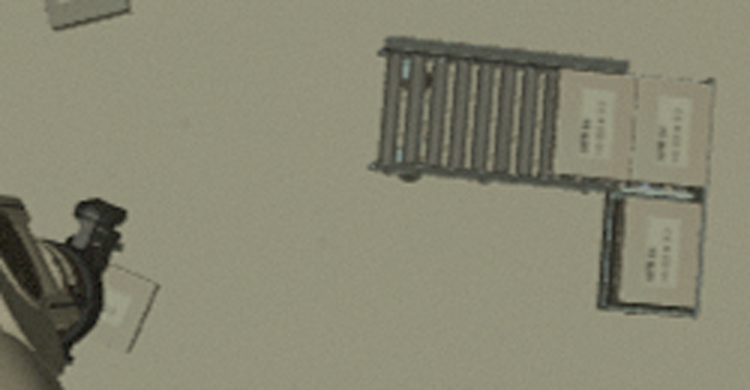

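The queue has moved down: seams at c1 x≈632 and 557, first box against the stop at 712, and the drawn box home at (658,250). Now I grasp the new box.

```bash
python3 inch.py '[[1,-0.6,-1.2,40,0.004,0,0],[1,-0.6,-1.2,65,0.004,0,0],[1,-0.6,-1.2,75,0.004,0,0],[1,-0.6,-1.2,75,0.004,0,0],[0.5,-0.6,-1.2,75,0.004,0,0],[0.5,-0.6,-1.2,75,0.004,0,0],[0.5,-0.6,-1.2,75,0.004,0,0],[0.5,-0.6,-1.2,75,0.004,0,0],[0.5,-0.6,-1.2,75,0.004,0,0],[0.5,-0.6,-1.2,75,0.004,0,0],[0.5,-0.6,-1.2,75,0.004,0,0]]' 35
```

```text
time: 10.68
eef_pos: [435.4, 251.8, 16.0]
tool_rot: [-1.778, 2.586, -0.0]
force: [-0.5, -0.7, 6.3]
grip_width: 0.697
grip_force: 38.9
```

```bash
python3 inch.py '[[0.5,0,0,-15,0,0,0],[0.5,0,0,-60,0,0,0],[0.5,0,0,-120,0,0,0],[0.5,0,0,-180,0,0,0],[0.5,0,0,-180,0,0,0],[0.5,0,0,-180,0,0,0]]'; python3 - <<'E'
from h import *
p,d=cam.capture('scene');cv2.imwrite('pics/s5.png',cv2.resize(p[60:280,130:400],None,fx=2.7,fy=2.7,interpolation=cv2.INTER_CUBIC))
print(arm.observe()['force'].round(1),arm.observe()['torque'].round(2))
to(rack(0,205,66),LANE);to(rack(0,205,17),LANE);print(rack(0,205,66))
E
```

```text
time: 11.42
eef_pos: [434.0, 250.9, 194.7]
tool_rot: [-1.78, 2.588, 0.0]
force: [-0.5, -0.0, -2.2]
grip_width: 0.7
grip_force: 38.7
[-0.  -0.5 -3. ] [-0.03  0.02  0.03]
d [ 206.  -238.9   41.3] r [-0.136 -0.101  1.255] |F| [-0.  -0.5 -3. ] rackpose [-163.9  477.8   64.8] q [ 0.52  0.27 -0.1   1.2   0.   -0.68]
d [ 198.6 -236.6   89.7] r [-0.136 -0.101  1.255] |F| [-0.  -0.5 -3. ] rackpose [-163.9  477.8   64.8] q [ 0.52  0.27 -0.1   1.2   0.   -0.68]
[582.74391576 -27.25833487 152.188     ]
```

View pics/s5.png

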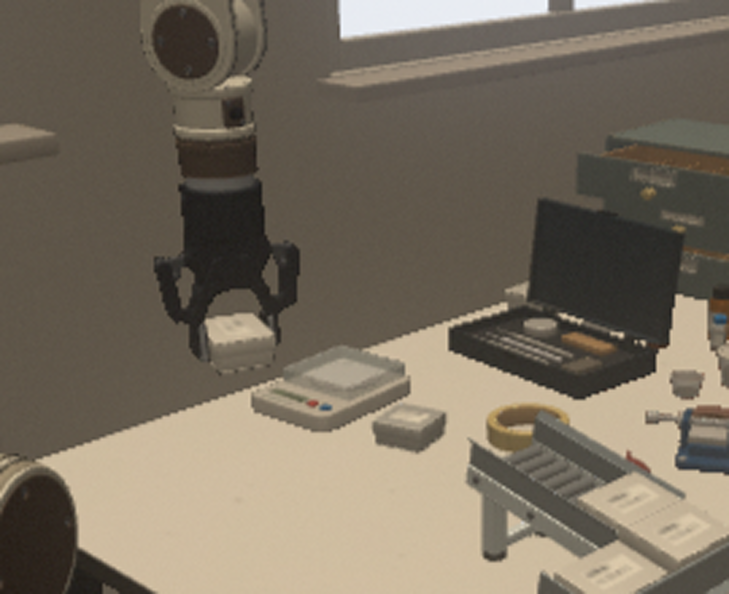

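The box hangs level and complete in the fingers at (238,340), with about 2.5 N of weight. Before lowering I check the guide centre line from the bare part of the lane.

```bash
python3 inch.py '[[0.5,206,-239,-40,-0.08,-0.06,0.7],[0.5,206,-239,-40,-0.08,-0.06,0.7],[0.5,206,-239,-40,-0.08,-0.06,0.7],[0.5,206,-239,-40,-0.08,-0.06,0.7],[0.5,206,-239,-20,-0.136,-0.101,1.255],[0.5,206,-239,0,-0.136,-0.101,1.255],[0.5,206,-239,30,-0.136,-0.101,1.255],[0.5,206,-239,41,-0.136,-0.101,1.255],[0.5,206,-239,41,-0.136,-0.101,1.255],[0.5,206,-239,41,-0.136,-0.101,1.255],[0.5,206,-239,41,-0.136,-0.101,1.255]]'; python3 - <<'E'
from h import *
f=np.load('/tmp/top2.npz');d=f['d'];W=cloud('top',d);w=W[180:260,285:345].reshape(-1,3);r=np.array([inrack(a) for a in w])
for lo,hi in((130,165),(165,200),(200,235)):
    g=r[(r[:,1]>lo)&(r[:,1]<hi)&(r[:,2]>18)&(r[:,2]<40)]
    a=g[g[:,0]<0][:,0];b=g[g[:,0]>0][:,0];print(lo,len(a),len(b),np.median(a),np.median(b),(np.median(a)+np.median(b))/2,"inner",np.percentile(a,92),np.percentile(b,8))
to(rack(0,205,66),LANE);to(rack(0,205,40),LANE);to(rack(0,205,17),LANE)
p,d=cam.capture('top');v=p[180:260,280:420];np.savez('/tmp/top3.npz',p=p,d=d)
W=cloud('top',d);w=W[170:260,285:370].reshape(-1,3);r=np.array([inrack(a) for a in w]);g=r[(r[:,2]>72)&(r[:,2]<90)]
print("box top visible pts",len(g),np.percentile(g,[2,50,98],axis=0) if len(g) else '')
E
```

```text
time: 12.85
eef_pos: [584.8, -26.3, 154.7]
tool_rot: [0.08, 3.122, 0.248]
force: [-0.5, 0.1, -1.1]
grip_width: 0.696
grip_force: 38.8
130 35 33 -48.2 45.6 -1.3000000000000007 inner -44.744 41.756
165 56 69 -47.8 45.4 -1.1999999999999993 inner -44.24 41.644000000000005
200 54 75 -47.849999999999994 45.4 -1.2249999999999979 inner -44.448 41.291999999999994
d [ 2.  -1.4  2.3] r [0.002 0.004 0.002] |F| [-0.5  0.1 -1.1] rackpose [  2.  206.5  68.4] q [-0.12  0.47  0.07  1.18  0.16 -0.07]
d [ 2.1 -1.5 28.3] r [0.002 0.004 0.002] |F| [-0.5  0.1 -1.1] rackpose [  2.  206.5  68.4] q [-0.12  0.47  0.07  1.18  0.16 -0.07]
d [ 2.2 -1.5 51.3] r [0.002 0.004 0.002] |F| [-0.5  0.1 -1.1] rackpose [  2.  206.5  68.4] q [-0.12  0.47  0.07  1.18  0.16 -0.07]
box top visible pts 158 [[-35.158 217.612  74.57 ]
 [-16.15  227.95   85.25 ]
 [ 43.258 239.406  88.886]]
```

The guide centre line is at rack x ≈ -1.2 and the box sits about 1.2 mm to that side in the grip, so TCP x = 0 is right. Lowering now.

```bash
python3 inch.py '[[0.5,2,-1.5,10,0.002,0.004,0.002],[0.5,2,-1.5,20,0.002,0.004,0.002],[0.5,2,-1.5,30,0.002,0.004,0.002],[0.5,2,-1.5,38,0.002,0.004,0.002],[0.5,2,-1.5,44,0.002,0.004,0.002],[0.5,2,-1.5,47,0.002,0.004,0.002],[0.5,2,-1.5,49,0.002,0.004,0.002],[0.5,2,-1.5,50,0.002,0.004,0.002]]'; python3 -c "
from h import *
to(rack(0,205,16),LANE)"
```

```text
time: 13.9
eef_pos: [582.1, -20.2, 103.9]
tool_rot: [0.085, 3.129, 0.246]
force: [-2.6, -0.3, -0.7]
grip_width: 0.696
grip_force: 38.9
d [-1.   0.6  1.2] r [-0.    -0.002 -0.002] |F| [-2.6 -0.3 -0.7] rackpose [ -1.  204.5  17.2] q [-0.11  0.51 -0.    1.07  0.16 -0.06]
```

```bash
python3 inch.py '[[0.5,1,0,0.5,0,0,0],[0.5,1.5,0,1,0,0,0],[0.5,1.5,0,1,0,0,0]]'; python3 -c "
from h import *
to(rack(0,205,16),LANE)"
```

```text
time: 14.28
eef_pos: [581.0, -20.0, 102.9]
tool_rot: [0.085, 3.128, 0.246]
force: [-0.1, -0.5, -0.7]
grip_width: 0.699
grip_force: 38.9
d [-2.2  0.6  0.2] r [-0.    -0.002 -0.001] |F| [-0.1 -0.5 -0.7] rackpose [ -2.2 204.5  16.2] q [-0.11  0.51 -0.01  1.07  0.16 -0.06]
```

```bash
python3 inch.py '[[0.5,0,0,0.7,0,0,0],[0.5,0,0,1.4,0,0,0],[0.5,0,0,1.4,0,0,0]]'; python3 -c "
from h import *
to(rack(0,205,16),LANE)"
```

```text
time: 14.65
eef_pos: [581.0, -19.9, 102.3]
tool_rot: [0.086, 3.128, 0.246]
force: [-3.0, -1.3, 5.7]
grip_width: 0.692
grip_force: 39.5
d [-2.1  0.6 -0.4] r [-0.    -0.001 -0.002] |F| [-3.  -1.3  5.7] rackpose [ -2.1 204.5  15.6] q [-0.11  0.51 -0.01  1.07  0.16 -0.06]
```

It is on the rollers. I open, then lift straight off the bed.

```bash
python3 inch.py '[[1,0,0,0,0,0,0],[1,0,0,0,0,0,0],[1,0,0,0,0,0,0],[1,0,0,0,0,0,0],[1,0,0,0,0,0,0],[1,0,0,-8,0,0,0],[1,0,0,-18,0,0,0],[1,0,0,-28,0,0,0],[1,0,0,-40,0,0,0],[1,0,0,-90,0,0,0],[1,0,0,-140,0,0,0]]'; python3 inch.py '[[1,120,60,-150,0,0,0],[1,200,260,-150,0,0,0],[1,200,260,-150,0,0,0],[1,200,260,-150,0,0,0],[1,200,260,-150,0,0,0],[1,200,260,-150,0,0,0],[1,200,260,-150,0,0,0]]'; python3 - <<'E'
from h import *
p,d=cam.capture('top');np.savez('/tmp/top4.npz',p=p,d=d)
cv2.imwrite('pics/t4.png',cv2.resize(p[140:310,170:480],None,fx=2.5,fy=2.5,interpolation=cv2.INTER_CUBIC))
W=cloud('top',cv2.medianBlur(d,3));r=np.array([inrack(a) for a in W[180:290,285:415].reshape(-1,3)])
for S in range(10,240,20):
    g=r[(abs(r[:,0])<35)&(abs(r[:,1]-S)<10)];print(S,np.median(g[:,2]).round(1),end='; ')
g=r[(r[:,0]<-62)&(r[:,0]>-130)&(r[:,1]>6)&(r[:,1]<56)];print("\npocket",np.median(g[:,2]),g[:,2].std())
E
```

```text
time: 16.02
eef_pos: [579.6, -41.7, 241.3]
tool_rot: [0.085, 3.129, 0.246]
force: [1.3, -0.1, 0.3]
grip_width: 1.003
grip_force: 0.0
time: 16.9
eef_pos: [391.9, 204.8, 432.6]
tool_rot: [0.075, 3.123, 0.251]
force: [0.4, -0.2, -0.3]
grip_width: 1.002
grip_force: 0.0
10 32.6; 30 32.8; 50 32.5; 70 32.5; 90 32.8; 110 32.3; 130 33.0; 150 33.3; 170 31.9; 190 -1.4; 210 -2.5; 230 -2.0; 
pocket 25.9 1.017890347775504
```

View pics/t4.png

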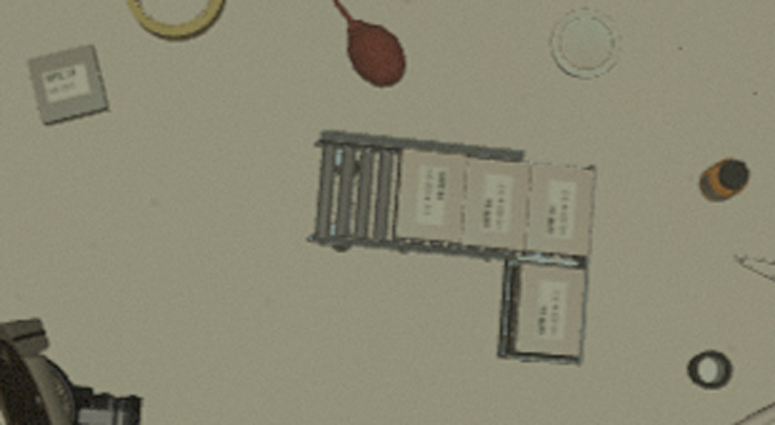

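The three boxes stand closed up from the stop (590,205) to (400,195), all at the right height. The drawn box is flat in the pocket at (550,310), and the square box, vial and loupe have not moved. Handing in.

```bash
python3 -c "
from plant import arm, cam
print(arm.job_done())"
```

```text
the job is handed in; nothing more can be done
None
```

I drew the oldest box fully home into the pocket, the queue rolled down to the stop, and the new box is loaded and closed up behind it. No bystander looked disturbed in the last top view, and the job was handed in at about 17 s of the allowed 54 s.

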